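# Turn the back-to-front battery pack round in its charger

## Robot

A 6-joint arm with a two-finger parallel gripper is mounted at the origin on the work surface. World frame = base frame: x ahead of the robot, y to its left, z up, the work surface at z = 0. Lengths are in mm, angles in rad, forces in N, time in s.
With the tool pointing down it reaches from about 350 to 975 mm from the base axis. Payload 7.1 kg.
Tool frame: the origin (TCP) lies at the very end of the fingers, on their centre line; the grasp point (between the pads) lies 19 mm behind it; z points along the fingers, x is the direction in which the jaws open and shut, and the axes are right-handed (so a half turn about z gives the same grasp; the last joint's range is limited). The gripper opens to 88 mm and grips with 3 to 60 N. Pads are 20 mm wide; open, the fingers measure 115 mm over their backs; the gripper's body (75 mm by 178 mm) begins 61 mm behind the grasp point.
Start: joints at [1.084, 0.423, 1.63, -0, 1.089, -0.019], TCP at [281.795, 557.85, 222.675] pointing down, gripper open.
Joint ranges: [-3, 3], [-0.9, 2.11], [0.09, 2.58], [-1.31, 4.45], [0.11, 2.69], [-2.54, 2.54]. Speed limits (rad/s): [2.39, 2.39, 3.01, 3.14, 3.14, 3.14].

## Interface

Orientations are given as a rotation vector (axis times angle).
In Python, from workcell import * gives the robot as it stands.
- The arm moves only by the tool arm_command, never from a script. Its argument "increments" is a list of rows, each a list of 2 entries, a list of its own where there are three numbers: the shift along the tool's x, y, z in cm, then the turn about the tool's z in degrees. In form: [[[dx, dy, dz], turn], ...]. A call has 1 to 20 rows; each row shifts and turns the pose as measured when the row begins, along the tool's axes as they then stand; what a row does not reach is not made up. A row lasts 1/10 s, in which the tool goes at most 50 mm and 8.59 degrees, less where a joint would pass 70% of its speed; a pose out of reach is approached as far as the arm can. A call is refused whole if a number of a shift passes 5 or a number of a turn 8.59, either way. A call with a gripper value outside its range is refused whole. "gripper" is the opening, from 0 (shut) to 1 (fully open), set as the call begins (left out, the last holds). The fingers move at their own pace and stop on an object; the grip force is fixed at half the most. Time passes only in rows, so rows that do not move let the fingers close. It gives the time, the measured TCP pose, the force and the opening at its end, in the units of the state.
- get_obs(): the state, without advancing time (a new reading comes with each control period).
- get_image(name): name is "scene" or "side" or "wrist"; returns the picture (400x640x3 uint8, red, green, blue); there is no depth.
- camera_params(name): a dict with "K" (3x3 intrinsics, pixels), "rvec" (rotation vector, rad) and "tvec" (3), from world to camera coordinates, as OpenCV has them; the wrist camera has in their place "T_tool_cam" (4x4, takes a point from camera to tool coordinates, whose origin is the TCP and whose axes are the tool frame's). Camera axes: x right, y down, z forward; pixel columns grow to the right and rows downward; lengths in mm; the calibration is good to about 2 mm. The wrist camera is an equidistant fisheye: a pixel r from the principal point sees the ray r / f radians off the axis. A picture is of the moment at which its call begins: read the wrist's pose just before it. camera_params takes no time and is no camera call.
- close_job(): hands the job in, once; it reports no verdict.
The state is a dict: "t": time; "qpos": joint angles; "qvel": joint speeds; "joint_torque": joint torques, N m; "ee_pos": TCP position; "orientation": TCP orientation; "ft_force": force on the tool from outside, world axes, zero at the start; "moment": the same for the moment, N m; "width": finger opening in mm.
Only numpy, scipy, OpenCV 4.12 (cv2) and the standard library are available. Lean on these libraries where they do the work, as an engineer would, in place of code of your own. Each camera call takes 0.05 s, during which the arm holds its last target.

## Task

On the counter stand two chargers; in one of them the battery pack has been put in back to front, with its brass contacts out at the orange lip. Take that pack right out, turn it end for end with the same face up, and put it back fully home in the same charger: contact end under the hood against the spring contact, lying flat behind the lip, then let go. Leave the other pack and everything else on the counter as they are.

Things in the scene. Friction and masses are not known exactly. Their poses are not given: they have to be found in the camera images.
- pack_center (a point): Centre (half-way up) of the pack that is in back to front: rigid dark grey block 120 x 40 x 28 mm high, 0.18 to 0.29 kg, both ends alike in shape; teal cap on one end (36 mm), three brass contact strips on the other. x axis along the length towards the brass end, z up out of the white-labelled face. It starts flat in its charger with its brass end exposed at the lip.
- pack_contacts (a point): Middle of the pack's brass contact end face, 60 mm along x from its centre. The strips wrap 18 mm over the top.
- charger: White charger holding the wrongly turned pack, fixed. Origin on the counter surface; x points from the orange lip (robot side) into the hood, y left, z up. Bay floor 12 mm above the counter. A seated pack spans x -60 to +60 mm, its centre at x 0, y 0, z 26 mm. In front of the hood there are no side walls, only a floor tongue 34 mm wide; from x = -20 mm on the base is 62 mm wide.
- charger_mouth (a point): Middle of the hood's mouth, at charger x 0, y 0, on the bay floor. Hood covers x 0 to 100 mm: inside 43 mm wide (1.5 mm spare each side, mouth a little flared), ceiling 39 mm above the bay floor; outside 62 mm wide, roof 55 mm above the counter. Rigid stop inside at x = 68 mm. The spare height (11 mm) is less than the lip, so a level pack cannot pass over the lip.
- charger_lip (a point): Middle of the top inner edge of the orange lip, at charger x = -60 mm, 12 mm above the bay floor; lip 8 mm thick, 34 mm wide. To pass it in or out, the pack is tilted, outer end raised 0.11 to 0.14 rad, inner bottom edge down on the bay floor, and slid along its length; going in, it is pushed a few mm against the spring, then lowered flat behind the lip.
- charger_contact (a joint): Travel (m) of the brass spring contact at the bay's inner end: 0 at the end of a seated pack (x = 60 mm, 4 to 12 mm above the bay floor), -0.0045 with no pack on it, up to +0.006 pushed in. It presses the pack towards the lip: 3 N when free, 5 N at 0, 0.4 N more per mm.
- charger_b: The other charger, the same shape, fixed; its pack is the right way round (teal cap at the lip) and must be left alone. Origin and axes as for the first.
- pack_b_center (a point): Centre of the other pack, seated correctly in the other charger; leave it alone.
- carton_green: White medicine carton with a green band, 130 x 70 x 45 mm. Loose bystander, leave it alone; origin at the centre of its underside.
- carton_blue: White medicine carton with a blue band, 110 x 60 x 35 mm. Loose bystander, leave it alone; origin at the centre of its underside.
- bowl: Steel bowl, 110 mm across, 45 mm high. Loose bystander, leave it alone; origin at the centre of its underside.
- pill_bottle: Amber pill jar, 44 mm across, 75 mm high. Loose bystander, leave it alone; origin at the centre of its underside.
- saline_bottle: Clear saline bottle with a blue cap, 56 mm across, 150 mm high. Loose bystander, leave it alone; origin at the centre of its underside.
- tape_roll: White roll of tape lying flat, 70 mm across, 25 mm high. Loose bystander, leave it alone; origin at the centre of its underside.
Things that resemble listed ones, but are neither listed nor needed, are in the scene too. Leave any pink or red look-alike of the part that bears pack_center alone.

How it is judged:
By the outcome, as a careful person would: the job done as asked, in the order asked, and still so for the second after the job is handed in, with the robot touching nothing.
It also fails if it takes over 64 s, if anything falls off the work surface, if the arm or the gripper's body presses on something with over 40 N, if the wrist force passes 120 N, or if a joint passes its speed limit or range.

## Working session

There is one attempt and no reset: what is moved stays moved. The work goes in short steps, Python scripts to look and compute and a tool call to move; the robot and the scene stay as the last step left them, time stands still between calls to the robot, and variables do not carry over. Pictures are saved under pics/ and viewed, and the job is handed in when it is done.

Besides the shell and the picture viewer there is one more tool, called after ">>>" in YAML: its name, and indented under it one key for each argument. arm_command: Moves the arm, as the interface text tells. Its arguments: {"type":"object","properties":{"increments":{"type":"array","items":{"type":"array"}},"gripper":{"type":"number"}},"required":["increments"]}

```bash
ls; mkdir -p pics; python3 - <<'E'
from workcell import *
import cv2
o=get_obs();print({k:o[k] for k in o})
for n in ["scene","side","wrist"]:
    im=get_image(n);cv2.imwrite(f"pics/{n}0.png",im[:,:,::-1]);print(n,camera_params(n))
E
```

```text
pics
{'t': 0.0, 'qpos': array([ 1.08396391e+00,  4.23826626e-01,  1.63067535e+00, -6.69327686e-07,
        1.08861446e+00, -1.89982522e-02]), 'qvel': array([ 5.45926919e-04, -1.51540774e-03,  1.16314154e-03, -1.61270145e-03,
        5.20060704e-04, -4.20957572e-05]), 'joint_torque': array([ 2.81618222e-04, -5.44619644e+01, -2.73670274e+01,  6.42723357e-02,
        2.28267268e-02, -2.19666817e-04]), 'ee_pos': array([281.56342835, 557.36424066, 221.91633423]), 'orientation': array([ 2.67518963e+00,  1.64562978e+00, -2.06118992e-03]), 'ft_force': array([-0.52137511, -0.25154295, -0.42874444]), 'moment': array([ 0.02526555,  0.0207842 , -0.01715381]), 'width': 87.92519027579297}
scene {'K': array([[412.23247221,   0.        , 316.80527589],
       [  0.        , 412.23247221, 198.56209716],
       [  0.        ,   0.        ,   1.        ]]), 'rvec': array([ 0.85992496,  2.57756013, -1.00947508]), 'tvec': array([ 458.97501333, -201.28122879, 1251.05544707])}
side {'K': array([[511.42844859,   0.        , 318.73268787],
       [  0.        , 511.42844859, 202.45240074],
       [  0.        ,   0.        ,   1.        ]]), 'rvec': array([ 2.02954666, -0.62423679,  0.37233311]), 'tvec': array([-473.24565563,  199.66283856, 1005.40061701])}
wrist {'K': array([[309.70691629,   0.        , 320.62883737],
       [  0.        , 309.70691629, 198.68089684],
       [  0.        ,   0.        ,   1.        ]]), 'T_tool_cam': array([[ 9.99999607e-01,  8.77126714e-04, -1.29739878e-04,
         1.02223230e-02],
       [-8.05881119e-04,  9.60125667e-01,  2.79567620e-01,
        -7.57471237e+01],
       [ 3.69782814e-04, -2.79567406e-01,  9.60125996e-01,
        -1.61914747e+02],
       [ 0.00000000e+00,  0.00000000e+00,  0.00000000e+00,
         1.00000000e+00]])}
```

View pics/scene0.png

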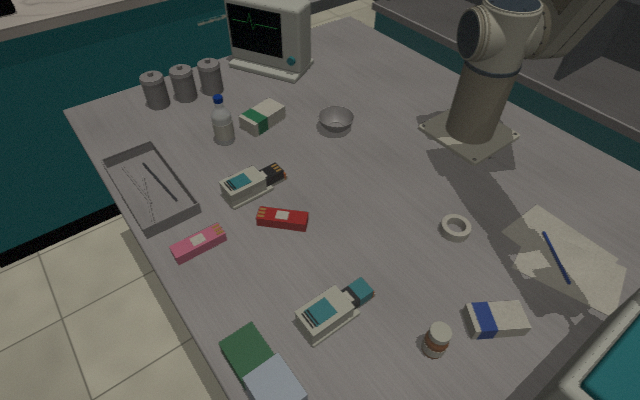

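View pics/side0.png

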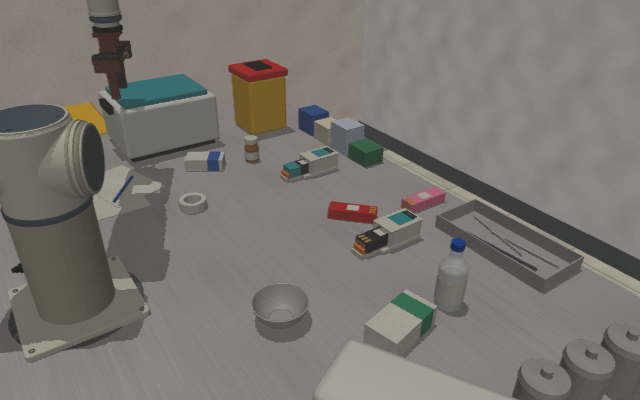

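View pics/wrist0.png

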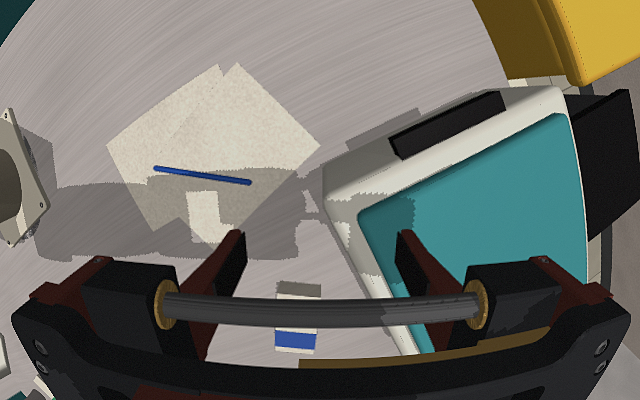

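The pack to turn has its brass end at the lip, at scene (275,172) and side (372,238). These could be mistaken for it:
- the teal-ended pack_b, scene (362,291)
- the red look-alike, scene (282,218)
- the pink look-alike, scene (198,243)

I'll check the choice in close crops.

```bash
python3 - <<'E'
import cv2,numpy as np
a=cv2.imread('pics/scene0.png')[150:220,205:305];b=cv2.imread('pics/side0.png')[200:262,340:440]
a=cv2.resize(a,None,fx=7,fy=7,interpolation=cv2.INTER_CUBIC);b=cv2.resize(b,None,fx=7,fy=7,interpolation=cv2.INTER_CUBIC)
cv2.imwrite('pics/ca.png',a);cv2.imwrite('pics/cb.png',b)
E
```

```text
(no output)
```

View pics/ca.png

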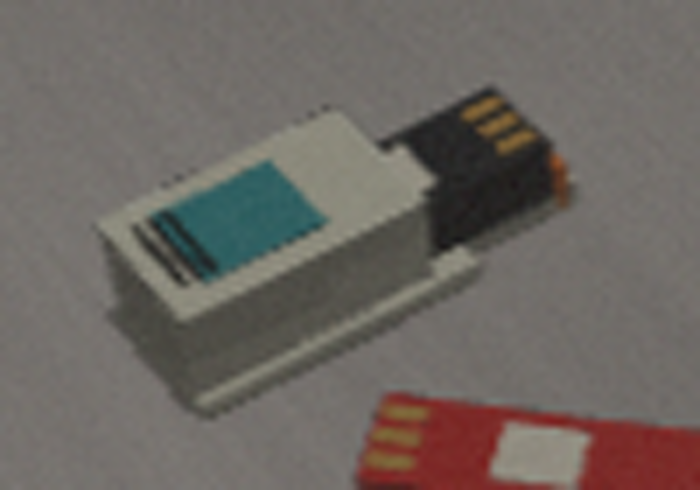

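View pics/cb.png

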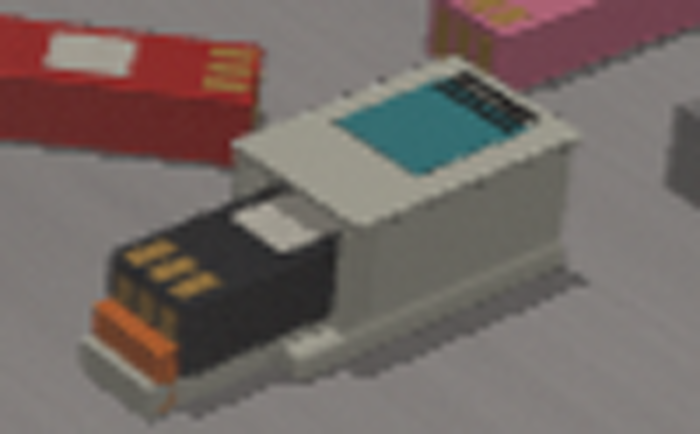

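The crops confirm it: the dark grey pack has brass strips at the orange lip, under the hood with the teal display. Red and pink are separate parts. Next I'll cast rays from both views.

```bash
cat > h.py <<'E'
import numpy as np,cv2
from scipy.spatial.transform import Rotation as R
from workcell import *
def ray(n,px,obs=None):
    p=camera_params(n);K=p['K'];u,v=px
    if n!='wrist':
        Rm=R.from_rotvec(p['rvec']).as_matrix()
        d=Rm.T@np.linalg.inv(K)@[u,v,1];return -Rm.T@p['tvec'],d/np.linalg.norm(d)
    x=(u-K[0,2])/K[0,0];y=(v-K[1,2])/K[1,1];r=np.hypot(x,y)
    d=np.array([x/r*np.sin(r),y/r*np.sin(r),np.cos(r)]) if r>0 else np.array([0,0,1.])
    T=p['T_tool_cam'];Rw=R.from_rotvec(obs['orientation']).as_matrix()
    return Rw@T[:3,3]+obs['ee_pos'],Rw@T[:3,:3]@d
def onz(n,px,z,obs=None):
    c,d=ray(n,px,obs);return c+d*(z-c[2])/d[2]
def proj(n,P,obs=None):
    p=camera_params(n);K=p['K']
    if n!='wrist':
        q=R.from_rotvec(p['rvec']).as_matrix()@np.array(P)+p['tvec'];q=K@q;return q[:2]/q[2]
    Rw=R.from_rotvec(obs['orientation']).as_matrix();T=p['T_tool_cam']
    q=T[:3,:3].T@(Rw.T@(np.array(P)-obs['ee_pos'])-T[:3,3])
    th=np.arctan2(np.hypot(q[0],q[1]),q[2]);a=np.arctan2(q[1],q[0])
    return K[:2,2]+K[0,0]*th*np.array([np.cos(a),np.sin(a)])
def tri(a,b):
    (c1,d1),(c2,d2)=a,b
    s=np.linalg.lstsq(np.c_[d1,-d2],c2-c1,rcond=None)[0];p,q=c1+d1*s[0],c2+d2*s[1]
    return (p+q)/2,np.linalg.norm(p-q)
E
python3 - <<'E'
from h import *
np.set_printoptions(precision=1,suppress=True)
S=[onz('side',p,55) for p in [(373.9,220.7),(405.4,207.9),(422.9,219.3),(391.7,232.1)]]
C=[onz('scene',p,55) for p in [(219.3,182.6),(252.1,165.7),(267.4,177.9),(231.1,195.7)]]
for q in (S,C):
    for i in range(4): print(q[i],np.linalg.norm(q[i]-q[(i+1)%4]))
print('lip side', onz('side',(340+93/7,200+303/7),24),onz('side',(340+175/7,200+350/7),24))
print('packtop side', onz('side',(340+110/7,200+250/7),40),onz('side',(340+180/7,200+312/7),40))
print('packtop scene', onz('scene',(205+495/7,150+88/7),40),onz('scene',(205+553/7,150+152/7),40))
# lip to hood, joint
print(get_obs()['t'])
E
```

```text
[ 623.9 -151.6   55. ] 100.26087760432324
[ 724.1 -149.3   55. ] 60.618316064439966
[ 722.7 -209.9   55. ] 96.2111508813
[ 626.5 -210.    55. ] 58.51832633254189
[ 726.4 -199.7   55. ] 96.73624898246089
[ 629.8 -204.6   55. ] 61.74747125130371
[ 622.5 -143.3   55. ] 102.43932525269413
[ 724.9 -143.3   55. ] 56.40240887487546
lip side [ 557.  -162.6   24. ] [ 562.7 -197.4   24. ]
packtop side [ 565.1 -159.8   40. ] [ 562.  -199.3   40. ]
packtop scene [ 566.2 -193.2   40. ] [ 568.3 -151.    40. ]
0.15
```

```bash
python3 - <<'E'
from h import *
np.set_printoptions(precision=3,suppress=True)
o=get_obs();M=R.from_rotvec(o['orientation']).as_matrix();print(M)
d=np.array([540,-177,200])-o['ee_pos'];print(M.T@d)
ob=o
for n,p,z in [('bowl side',(280,300),20),('saline',(450,300),0)]: print(n,onz('side',p,z))
E
```

```text
[[ 0.451  0.893 -0.001]
 [ 0.893 -0.451 -0.001]
 [-0.001  0.    -1.   ]]
[-539.074  561.8     22.72 ]
bowl side [ 324.262 -230.691   20.   ]
saline [ 618.953 -400.721    0.   ]
```

>>> arm_command:
  increments:
    - [[-2.6, 3.05, 0.1], 0]
    - [[-2.6, 3.05, 0.1], 0]
    - [[-2.6, 3.05, 0.1], 0]
    - [[-2.6, 3.05, 0.1], 0]
    - [[-2.6, 3.05, 0.1], 0]
    - [[-2.6, 3.05, 0.1], 0]
    - [[-2.6, 3.05, 0.1], 0]
    - [[-2.6, 3.05, 0.1], 0]
    - [[-2.6, 3.05, 0.1], 0]
    - [[-2.6, 3.05, 0.1], 0]
    - [[-2.6, 3.05, 0.1], 0]
    - [[-2.6, 3.05, 0.1], 0]
    - [[-2.6, 3.05, 0.1], 0]
    - [[-2.6, 3.05, 0.1], 0]
    - [[-2.6, 3.05, 0.1], 0]
    - [[-2.6, 3.05, 0.1], 0]
    - [[-2.6, 3.05, 0.1], 0]
    - [[-2.6, 3.05, 0.1], 0]
    - [[-2.6, 3.05, 0.1], 0]
    - [[-2.6, 3.05, 0.1], 0]

```text
t: 2.15
ee_pos: [600.6, -206.7, 198.5]
orientation: [-2.668, -1.655, 0.003]
ft_force: [0.5, 0.6, 0.7]
width: 87.9
```

>>> arm_command:
  increments:
    - [[0, 0, 0], 8.5]
    - [[0, 0, 0], 8.5]
    - [[0, 0, 0], 8.5]
    - [[0, 0, 0], 8.5]
    - [[0, 0, 0], 8.5]
    - [[0, 0, 0], 8.5]
    - [[0, 0, 0], 8.5]
    - [[0, 0, 0], 8.5]
    - [[0, 0, 0], 8.5]
    - [[0, 0, 0], 8.5]
    - [[0, 0, 0], 8.5]
    - [[0, 0, 0], 8.5]
    - [[0, 0, 0], 8.5]
    - [[0, 0, 0], 8.5]
    - [[0, 0, 0], 8.5]
    - [[0, 0, 0], 8.5]
    - [[0, 0, 0], 8.5]
    - [[0, 0, 0], 8.5]

```text
t: 3.95
ee_pos: [598.2, -212.5, 191.1]
orientation: [2.191, -2.242, -0.018]
ft_force: [0.6, -0.2, 0.6]
width: 88.1
```

```bash
python3 - <<'E'
from h import *
np.set_printoptions(precision=3,suppress=True)
o=get_obs();M=R.from_rotvec(o['orientation']).as_matrix();print(M,o['ee_pos'],o['qpos'],o['t'],o['ft_force'])
im=get_image('wrist');cv2.imwrite('pics/w1.png',im[:,:,::-1]);np.save('w1.npy',{'o':o},allow_pickle=True)
E
```

```text
[[-0.023 -1.    -0.013]
 [-1.     0.023  0.003]
 [-0.003  0.013 -1.   ]] [ 598.164 -212.52   191.1  ] [-0.36   0.478  1.621 -0.001  1.055  1.235] 3.95 [ 0.624 -0.19   0.575]
```

View pics/w1.png

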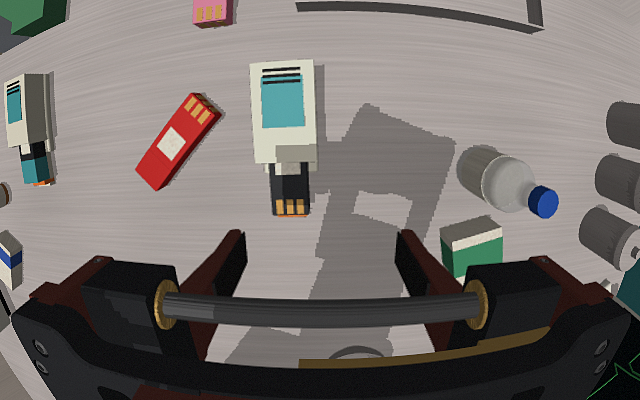

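```bash
python3 - <<'E'
import cv2
a=cv2.imread('pics/w1.png')[50:230,220:350]
cv2.imwrite('pics/w1c.png',cv2.resize(a,None,fx=3.3,fy=3.3,interpolation=cv2.INTER_CUBIC))
E
```

```text
(no output)
```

View pics/w1c.png

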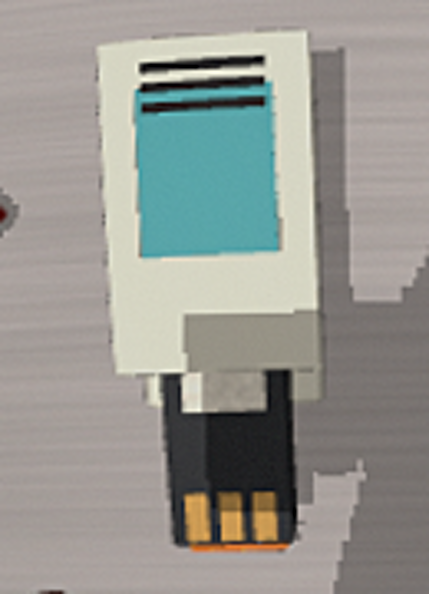

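```bash
python3 - <<'E'
from h import *
np.set_printoptions(precision=1,suppress=True)
o=np.load('w1.npy',allow_pickle=True).item()['o']
f=lambda p:(220+p[0]/3.3-.35,50+p[1]/3.3-.35)
q=[onz('wrist',f(p),55,o) for p in [(98,45),(308,31),(320,372),(117,374)]]
for i in range(4): print(q[i],np.linalg.norm(q[i]-q[(i+1)%4]))
for p in [(165,378),(176,546),(293,541),(289,375)]: print('pack',onz('wrist',f(p),40,o))
for p in [(188,550),(290,545)]: print('lip',onz('wrist',f(p),24,o))
E
```

```text
[ 723.7 -147.4   55. ] 60.9288575145668
[ 724.2 -208.3   55. ] 100.13189286067251
[ 624.1 -209.3   55. ] 60.82190455472924
[ 625.4 -148.5   55. ] 98.37011006532124
pack [ 620.9 -160.5   40. ]
pack [ 565.1 -160.3   40. ]
pack [ 566.1 -198.8   40. ]
pack [ 620.7 -199.4   40. ]
lip [ 557.8 -161.6   24. ]
lip [ 559.  -196.9   24. ]
```

The three views agree: charger origin about (624.3, -179.2), yaw about 0, and the roof measures 61 x 100 mm against 62 x 100 given. I'll grip at charger x ≈ -44 mm.

>>> arm_command:
  increments:
    - [[-0.5, 0.25, 1.7], -0.3]
    - [[-0.5, 0.25, 1.7], -0.3]
    - [[-0.5, 0.25, 1.7], -0.3]
    - [[-0.5, 0.25, 1.7], -0.3]
    - [[-0.5, 0.25, 1.7], 0]
    - [[-0.5, 0.25, 1.7], 0]
    - [[-0.3, 0.2, 1.0], 0]
    - [[0, 0, 0], 0]
  gripper: 1

```text
t: 4.8
ee_pos: [579.4, -178.1, 74.9]
orientation: [2.231, -2.203, -0.018]
ft_force: [-0.2, 0.1, 0.1]
width: 88.0
```

```bash
cat > st.py <<'E'
from h import *
import sys
np.set_printoptions(precision=3,suppress=True)
o=get_obs();M=R.from_rotvec(o['orientation']).as_matrix();print('t',o['t'],'pos',o['ee_pos'],'F',o['ft_force'],'w',o['width'],'q6',o['qpos'][5])
print('tool z',M[:,2],'tool x',M[:,0])
if len(sys.argv)>1:
    T=np.array(eval(sys.argv[1]));print('need cm',M.T@(T-o['ee_pos'])/10)
E
python3 st.py "[580.5,-179.2,10]"
```

```text
t 4.8 pos [ 579.383 -178.061   74.948] F [-0.214  0.075  0.14 ] w 87.95971792776876 q6 1.2416525006856893
tool z [-0.013  0.003 -1.   ] tool x [ 0.013 -1.    -0.003]
need cm [ 0.137 -0.192  6.492]
```

>>> arm_command:
  increments:
    - [[0.03, -0.04, 1.5], 0.3]
    - [[0.03, -0.04, 1.5], 0.3]
    - [[0.03, -0.04, 1.5], 0.2]
    - [[0.03, -0.04, 1.2], 0]
    - [[0.03, -0.04, 0.8], 0]
    - [[0, 0, 0.0], 0]

```text
t: 5.4
ee_pos: [582.2, -180.6, 5.3]
orientation: [2.217, -2.218, -0.014]
ft_force: [-0.3, -0.3, 0.2]
width: 88.0
```

```bash
python3 st.py "[580.5,-179.2,10]"; python3 - <<'E'
from h import *
im=get_image('wrist');cv2.imwrite('pics/w2.png',im[:,:,::-1])
E
```

```text
t 5.4 pos [ 582.2  -180.63    5.27] F [-0.32  -0.279  0.159] w 87.95888951558972 q6 1.2529831999340757
tool z [-0.01   0.002 -1.   ] tool x [-0.001 -1.    -0.002]
need cm [-0.144  0.175 -0.471]
```

View pics/w2.png

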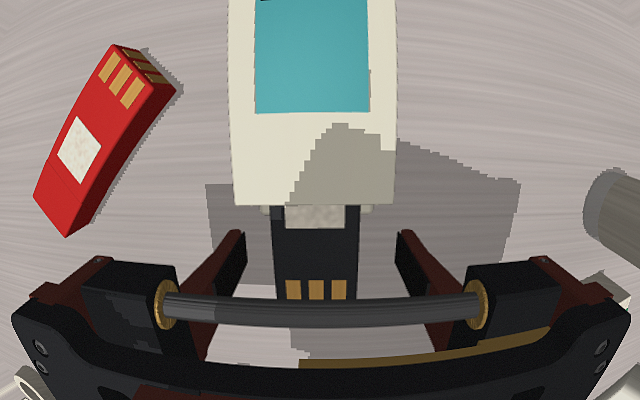

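>>> arm_command:
  increments:
    - [[-0.12, 0.15, -0.4], 0]
    - [[0, 0, 0], 0]

```text
t: 5.65
ee_pos: [581.3, -179.6, 10.6]
orientation: [2.217, -2.219, -0.012]
ft_force: [-0.4, 0.3, -0.0]
width: 87.6
```

>>> arm_command:
  increments:
    - [[0, 0, 0], 0]
    - [[0, 0, 0], 0]
    - [[0, 0, 0], 0]
    - [[0, 0, 0], 0]
    - [[0, 0, 0], 0]
    - [[0, 0, 0], 0]
    - [[0, 0, 0], 0]
  gripper: 0

```text
t: 6.35
ee_pos: [582.5, -179.5, 12.8]
orientation: [2.219, -2.22, -0.008]
ft_force: [-0.0, 3.3, 0.6]
width: 39.3
```

```bash
python3 st.py "[580.5,-179.2,10]"
```

```text
t 6.35 pos [ 582.505 -179.46    12.822] F [-0.043  3.276  0.588] w 39.31361793359973 q6 1.253830734295545
tool z [-0.006  0.001 -1.   ] tool x [-0.001 -1.    -0.001]
need cm [-0.025  0.199  0.283]
```

Gripped (width 39.3 mm). I'll lift a little and watch how the pack tilts.

>>> arm_command:
  increments:
    - [[0, 0, -0.3], 0]
    - [[0, 0, -0.3], 0]
    - [[0, 0, -0.2], 0]

```text
t: 6.65
ee_pos: [582.4, -179.3, 19.7]
orientation: [2.218, -2.22, -0.009]
ft_force: [2.8, 0.4, -7.2]
width: 39.7
```

```bash
python3 st.py;  python3 - <<'E'
from h import *
im=get_image('side');cv2.imwrite('pics/s2.png',cv2.resize(im[190:270,330:450,::-1],None,fx=6,fy=6,interpolation=cv2.INTER_CUBIC))
E
```

```text
t 6.65 pos [ 582.444 -179.254   19.682] F [ 2.836  0.427 -7.174] w 39.66093674848387 q6 1.2544147114944775
tool z [-0.007  0.002 -1.   ] tool x [-0.001 -1.    -0.002]
```

View pics/s2.png

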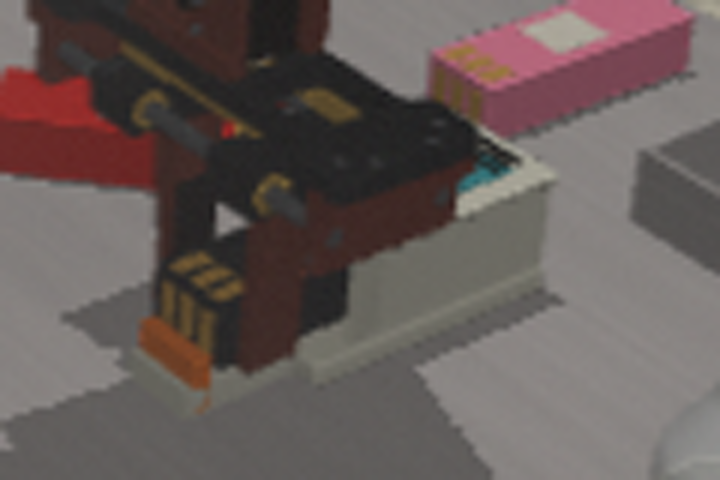

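>>> arm_command:
  increments:
    - [[0, 0, -0.3], 0]
    - [[0, 0, -0.3], 0]
    - [[0, 0, 0], 0]

```text
t: 7.0
ee_pos: [580.2, -178.9, 25.5]
orientation: [2.217, -2.217, -0.016]
ft_force: [-4.3, -0.8, -0.6]
width: 40.3
```

```bash
python3 st.py;  python3 - <<'E'
from h import *
im=get_image('side');cv2.imwrite('pics/s3.png',cv2.resize(im[190:270,330:450,::-1],None,fx=6,fy=6,interpolation=cv2.INTER_CUBIC))
E
```

```text
t 7.0 pos [ 580.177 -178.865   25.491] F [-4.268 -0.826 -0.573] w 40.250259266402985 q6 1.254000067898072
tool z [-0.012  0.003 -1.   ] tool x [-0.    -1.    -0.003]
```

View pics/s3.png

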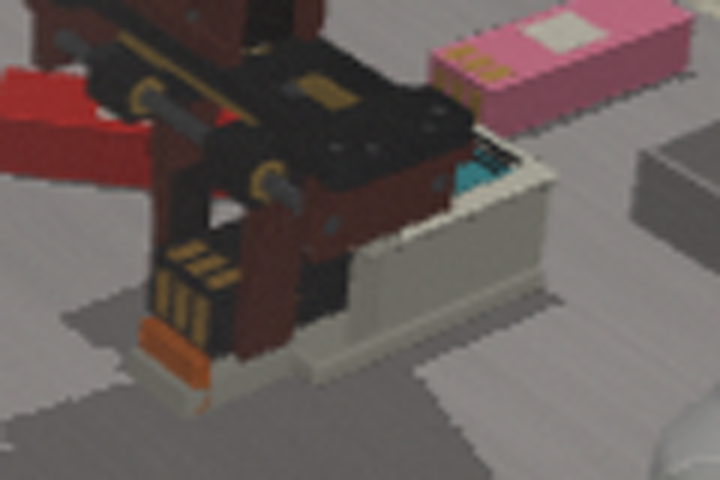

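>>> arm_command:
  increments:
    - [[0, 0, -0.15], 0]
    - [[0, 0.5, -0.05], 0]
    - [[0, 0.8, -0.05], 0]
    - [[0, 0.8, 0], 0]
    - [[0, 0.8, 0], 0]

```text
t: 7.55
ee_pos: [550.7, -179.3, 29.0]
orientation: [2.218, -2.218, -0.011]
ft_force: [1.3, 0.5, -1.7]
width: 39.8
```

```bash
python3 st.py;  python3 - <<'E'
from h import *
im=get_image('side');cv2.imwrite('pics/s4.png',cv2.resize(im[190:270,310:430,::-1],None,fx=6,fy=6,interpolation=cv2.INTER_CUBIC))
E
```

```text
t 7.55 pos [ 550.69  -179.286   28.969] F [ 1.312  0.548 -1.698] w 39.79360415951177 q6 1.237437548797542
tool z [-0.008  0.002 -1.   ] tool x [ 0.    -1.    -0.002]
```

View pics/s4.png

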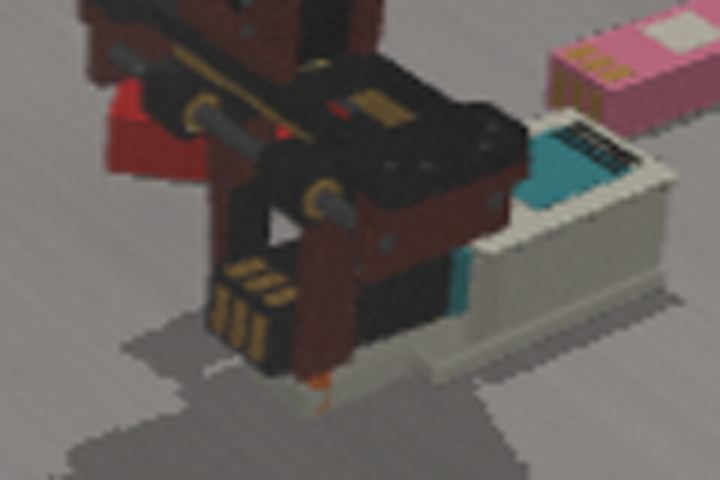

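>>> arm_command:
  increments:
    - [[0, 1.0, 0], 0]
    - [[0, 1.0, 0], 0]
    - [[0, 1.0, 0], 0]
    - [[0, 1.0, 0], 0]
    - [[0, 1.0, 0], 0]
    - [[0, 0.6, 0], 0]

```text
t: 8.2
ee_pos: [488.1, -179.3, 30.5]
orientation: [2.217, -2.218, -0.012]
ft_force: [0.2, 0.0, -2.5]
width: 39.4
```

```bash
python3 st.py;  python3 - <<'E'
from h import *
print('tape',onz('side',(193,203),12),'bowl',onz('scene',(337,123),20),onz('side',(281,305),20),'red',onz('side',(330,215),14),onz('side',(378,215),14),'jar',onz('side',(251,160),5))
im=get_image('side');cv2.imwrite('pics/s5.png',cv2.resize(im[180:280,280:430,::-1],None,fx=5,fy=5,interpolation=cv2.INTER_CUBIC))
E
```

```text
t 8.2 pos [ 488.093 -179.349   30.498] F [ 0.207  0.01  -2.489] w 39.37459036946509 q6 1.199736717744566
tool z [-0.009  0.002 -1.   ] tool x [-0.001 -1.    -0.002]
tape [334.02132292 224.285057    12.        ] bowl [ 309.22379392 -251.45151926   20.        ] [ 318.52145927 -244.04539768   20.        ] red [593.34213464 -22.12662769  14.        ] [693.39826816 -88.45150542  14.        ] jar [586.52878693 382.33456223   5.        ]
```

View pics/s5.png

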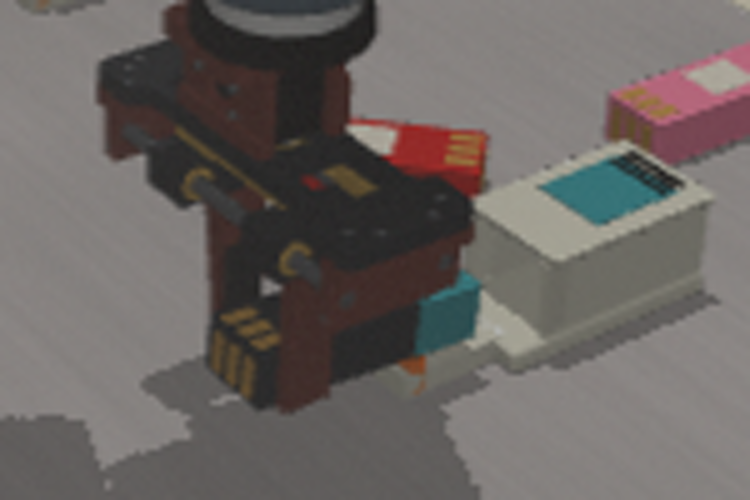

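>>> arm_command:
  increments:
    - [[0, 0, -1.5], 0]
    - [[0, 0, -1.5], 0]
    - [[0, 0, -1.5], 0]
    - [[0, 0, -1], 0]
    - [[-1.5, -0.2, 0], 0]
    - [[-2, -0.2, 0], 0]
    - [[-2, -0.2, 0], 0]
    - [[-2, -0.2, 0], 0]
    - [[-2, -0.2, 0], 0]
    - [[-1.5, -0.2, 0], 0]
    - [[-0.5, 0, 0], 0]

```text
t: 9.35
ee_pos: [502.8, -56.7, 91.6]
orientation: [2.217, -2.222, -0.008]
ft_force: [0.2, 0.0, -3.0]
width: 39.6
```

>>> arm_command:
  increments:
    - [[0, 0, 0], -8]
    - [[0, 0, 0], -8]
    - [[0, 0, 0], -8]
    - [[0, 0, 0], -8]
    - [[0, 0, 0], -8]
    - [[0, 0, 0], -8]
    - [[0, 0, 0], -8]
    - [[0, 0, 0], -8]
    - [[0, 0, 0], -8]
    - [[0, 0, 0], -8]
    - [[0, 0, 0], -8]
    - [[0, 0, 0], -8]
    - [[0, 0, 0], -8]
    - [[0, 0, 0], -8]
    - [[0, 0, 0], -8]
    - [[0, 0, 0], -8]
    - [[0, 0, 0], -8]
    - [[0, 0, 0], -8]
    - [[0, 0, 0], -8]
    - [[0, 0, 0], -8]

```text
t: 11.35
ee_pos: [500.6, -51.8, 89.6]
orientation: [-2.46, -1.944, 0.009]
ft_force: [0.4, -0.6, -1.7]
width: 39.7
```

```bash
python3 st.py "[500,-60,90]";  python3 - <<'E'
from h import *
im=get_image('side');cv2.imwrite('pics/s6.png',cv2.resize(im[130:280,200:430,::-1],None,fx=3.4,fy=3.4,interpolation=cv2.INTER_CUBIC))
E
```

```text
t 11.35 pos [500.582 -51.811  89.617] F [ 0.369 -0.632 -1.691] w 39.6816618164417 q6 -1.465044487153284
tool z [-0.008  0.001 -1.   ] tool x [ 0.231  0.973 -0.001]
need cm [-0.81   0.132 -0.039]
```

View pics/s6.png

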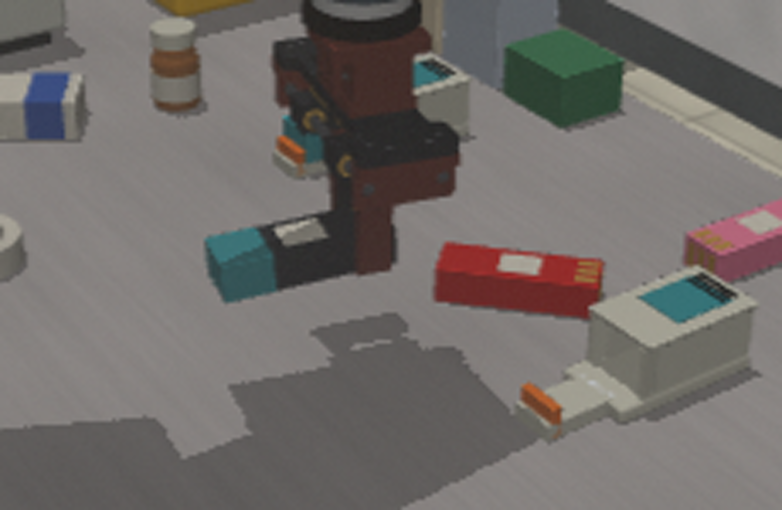

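>>> arm_command:
  increments:
    - [[0, 0, 1], -7]
    - [[0, 0, 1.2], -6]
    - [[0, 0, 1.2], 0]
    - [[0, 0, 1.2], 0]
    - [[0, 0, 1], 0]
    - [[0, 0, 0.6], 0]
    - [[0, 0, 0], 0]

```text
t: 12.1
ee_pos: [500.7, -51.4, 24.1]
orientation: [-2.228, -2.207, 0.006]
ft_force: [0.5, 0.0, -1.8]
width: 39.6
```

```bash
python3 st.py "[500,-60,3]"
```

```text
t 12.1 pos [500.742 -51.374  24.078] F [ 0.516  0.017 -1.844] w 39.5551950683065 q6 -1.6877295195115125
tool z [-0.007  0.001 -1.   ] tool x [0.01  1.    0.001]
need cm [-0.866 -0.052  2.107]
```

>>> arm_command:
  increments:
    - [[0, 0, 0.5], -0.5]
    - [[0, 0, 0.5], 0]
    - [[0, 0, 0.4], 0]
    - [[0, 0, 0.3], 0]
    - [[0, 0, 0.1], 0]

```text
t: 12.6
ee_pos: [501.7, -51.5, 5.5]
orientation: [-2.221, -2.217, 0.004]
ft_force: [0.9, 0.5, 2.6]
width: 40.3
```

```bash
python3 st.py "[500,-60,3]"
```

```text
t 12.6 pos [501.734 -51.515   5.51 ] F [0.873 0.507 2.556] w 40.31657700293468 q6 -1.695701583910481
tool z [-0.005  0.001 -1.   ] tool x [0.002 1.    0.001]
need cm [-0.849 -0.171  0.251]
```

>>> arm_command:
  increments:
    - [[0, 0, 0.3], 0]
    - [[0, 0, 0.1], 0]

```text
t: 12.8
ee_pos: [502.7, -51.6, 2.0]
orientation: [-2.222, -2.217, 0.002]
ft_force: [0.3, 0.6, 2.2]
width: 39.6
```

>>> arm_command:
  increments:
    - [[0, 0, 0], 0]
    - [[0, 0, 0], 0]
    - [[0, 0, 0], 0]
    - [[0, 0, 0], 0]
    - [[0, 0, 0], 0]
  gripper: 0.8

```text
t: 13.3
ee_pos: [502.5, -51.6, 2.0]
orientation: [-2.222, -2.217, 0.002]
ft_force: [-0.2, -0.4, 0.9]
width: 70.1
```

```bash
python3 st.py "[500,-60,3]"; python3 - <<'E'
from h import *
im=get_image('side');cv2.imwrite('pics/s7.png',cv2.resize(im[130:280,200:430,::-1],None,fx=3.4,fy=3.4,interpolation=cv2.INTER_CUBIC))
E
```

```text
t 13.3 pos [502.502 -51.607   1.982] F [-0.187 -0.401  0.934] w 70.12413154425039 q6 -1.6955856748225646
tool z [-0.003  0.001 -1.   ] tool x [0.002 1.    0.001]
need cm [-0.84  -0.249 -0.102]
```

View pics/s7.png

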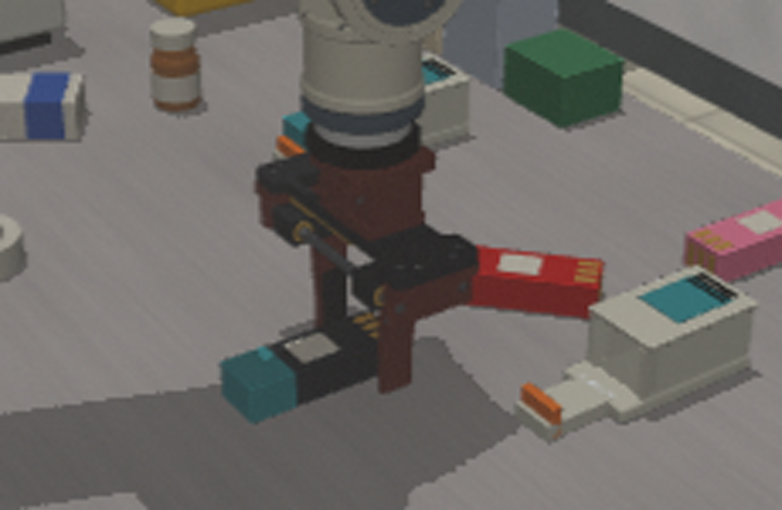

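>>> arm_command:
  increments:
    - [[0, -0.8, -0.4], 0]
    - [[0, -1.5, -0.1], 0]
    - [[0, -1.5, 0], 0]
    - [[0, -1.5, 0], 0]
    - [[0, -1.5, 0], 0]
    - [[0, -1.2, 0], 0]
    - [[0, -0.5, 0], 0]
    - [[0, 0, 0], 0]

```text
t: 14.15
ee_pos: [411.4, -51.3, 8.9]
orientation: [-2.222, -2.218, 0.002]
ft_force: [-0.0, 0.1, 0.3]
width: 70.3
```

```bash
python3 st.py "[415,-51.6,3]"; python3 - <<'E'
from h import *
o=get_obs();np.save('w3.npy',{'o':o},allow_pickle=True)
im=get_image('wrist');cv2.imwrite('pics/w3.png',im[:,:,::-1])
im=get_image('side');cv2.imwrite('pics/s8.png',cv2.resize(im[130:280,200:430,::-1],None,fx=3.4,fy=3.4,interpolation=cv2.INTER_CUBIC))
E
```

```text
t 14.15 pos [411.402 -51.264   8.941] F [-0.04   0.094  0.287] w 70.33331633788985 q6 -1.7225684599807916
tool z [-0.003  0.001 -1.   ] tool x [0.002 1.    0.001]
need cm [-0.033  0.362  0.593]
```

View pics/w3.png

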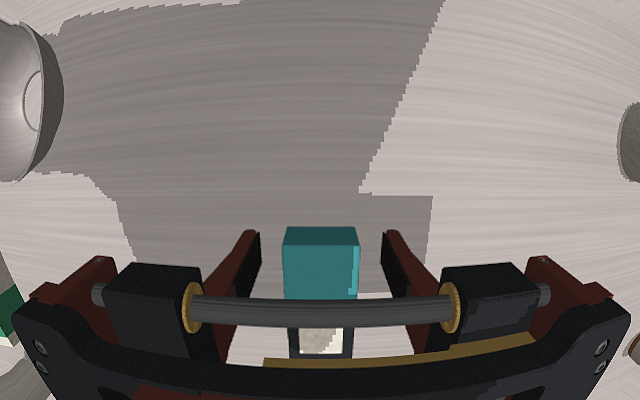

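View pics/s8.png

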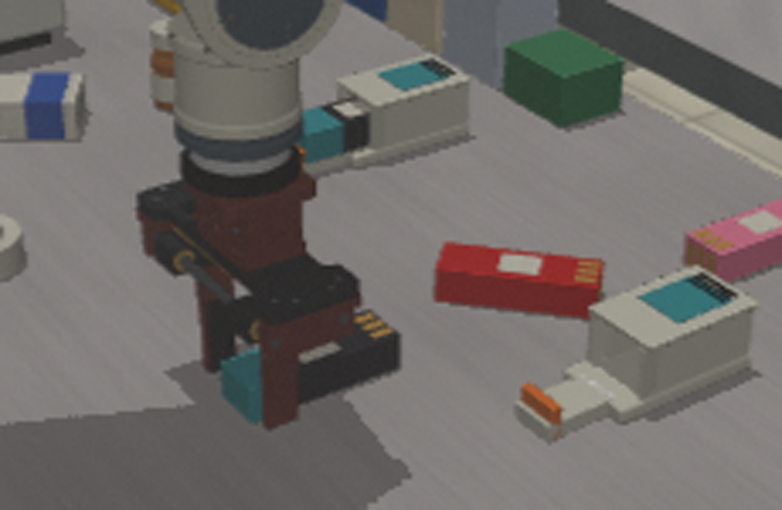

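```bash
python3 - <<'E'
from h import *
np.set_printoptions(precision=1,suppress=True)
o=np.load('w3.npy',allow_pickle=True).item()['o']
for p in [(282.5,246),(358.5,246)]: print(onz('wrist',p,28,o))
for p in [(284,298.5),(356,298.5)]: print(onz('wrist',p,28,o))
for p in [(287,227),(355,226.5)]: print(onz('wrist',p,0,o))
E
```

```text
[402.3 -71.1  28. ]
[402.3 -32.4  28. ]
[434.7 -72.   28. ]
[434.8 -32.1  28. ]
[402.8 -71.6   0. ]
[402.5 -31.2   0. ]
```

>>> arm_command:
  increments:
    - [[0, 0.4, 0.2], 0]
    - [[0, 0.2, 0.25], 0]
    - [[0, 0, 0], 0]

```text
t: 14.55
ee_pos: [421.6, -51.6, 4.2]
orientation: [2.223, 2.219, 0.001]
ft_force: [-0.7, 0.0, 0.7]
width: 70.4
```

>>> arm_command:
  increments:
    - [[0, 0, 0], 0]
    - [[0, 0, 0], 0]
    - [[0, 0, 0], 0]
    - [[0, 0, 0], 0]
    - [[0, 0, 0], 0]
    - [[0, 0, 0], 0]
  gripper: 0

```text
t: 15.15
ee_pos: [421.9, -51.5, 3.9]
orientation: [2.222, 2.22, 0.001]
ft_force: [0.8, 0.4, -1.2]
width: 40.0
```

```bash
python3 st.py "[418,-51.6,3]"
```

```text
t 15.15 pos [421.93  -51.528   3.85 ] F [ 0.787  0.38  -1.239] w 40.034255606153955 q6 -1.7200651033212566
tool z [ 0.001  0.    -1.   ] tool x [0.001 1.    0.   ]
need cm [-0.008 -0.393  0.085]
```

>>> arm_command:
  increments:
    - [[0, 0, -0.3], 0]
    - [[0, 0, -0.5], 0]
    - [[0, 0, -1], 0]
    - [[0, 0, -1], 0]
    - [[0, 0, -1], 0]
    - [[0, 0, -1], 0]
    - [[0, 0, -0.6], 0]
    - [[0, 0, 0], 0]

```text
t: 15.95
ee_pos: [421.5, -51.5, 63.5]
orientation: [2.222, 2.219, 0.001]
ft_force: [0.9, -0.2, -2.1]
width: 39.8
```

```bash
python3 st.py ; python3 - <<'E'
from h import *
im=get_image('side');cv2.imwrite('pics/s9f.png',im[:,:,::-1]);cv2.imwrite('pics/s9.png',cv2.resize(im[150:270,220:350,::-1],None,fx=5,fy=5,interpolation=cv2.INTER_CUBIC))
E
```

```text
t 15.95 pos [421.46  -51.509  63.513] F [ 0.857 -0.212 -2.098] w 39.75683436753493 q6 -1.7198837797487745
tool z [ 0.001  0.    -1.   ] tool x [0.001 1.    0.   ]
```

View pics/s9.png

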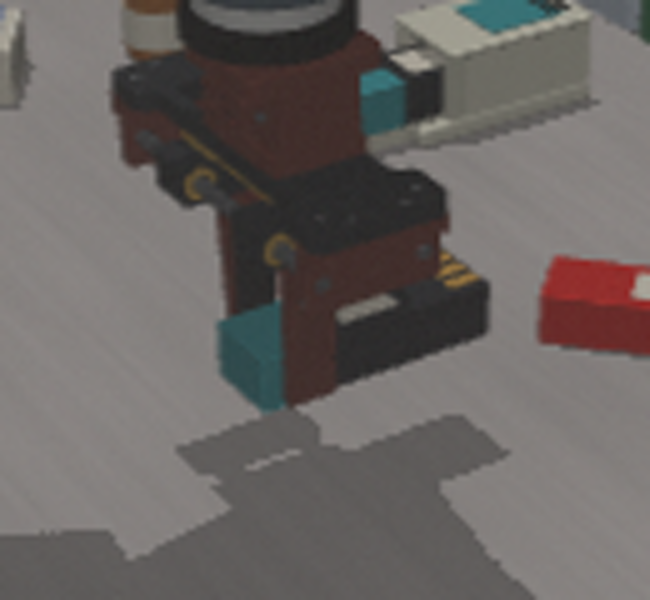

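```bash
cat > tilt.py <<'E'
from h import *
def ony(p,y,n='side'):
    c,d=ray(n,p);return c+d*(y-c[1])/d[1]
def tilt(p,q,y):
    a,b=ony(p,y),ony(q,y);print(np.round(a,1),np.round(b,1),'len',np.round(np.linalg.norm(a-b),1),'tilt',np.round(np.arctan2(a[2]-b[2],b[0]-a[0]),3))
E
python3 - <<'E'
from tilt import *
f=lambda x,y:(220+x/5-.4,150+y/5-.4)
tilt(f(268,410),f(488,330),-71.5)
tilt(f(340,382),f(488,330),-71.5)
tilt(f(336,325),f(490,282),-71.5)
E
```

```text
[403.2 -71.5  61.8] [520.3 -71.5  62.9] len 117.1 tilt -0.01
[440.3 -71.5  63.1] [520.3 -71.5  62.9] len 80.0 tilt 0.002
[438.9 -71.5  93.5] [521.1 -71.5  88.4] len 82.3 tilt 0.061
```

The pack came up nearly level, so pad friction stops it drooping. I'll hover it just over the counter and try easing the grip to let the brass end drop.

>>> arm_command:
  increments:
    - [[0, 0, 1], 0]
    - [[0, 0, 1], 0]
    - [[0, 0, 1], 0]
    - [[0, 0, 0.8], 0]
    - [[0, 0, 0.5], 0]
    - [[0, 0, 0], 0]

```text
t: 16.6
ee_pos: [419.5, -51.2, 14.1]
orientation: [-2.22, -2.218, 0.003]
ft_force: [0.0, -0.6, -1.7]
width: 40.2
```

```bash
python3 st.py
```

```text
t 16.6 pos [419.5   -51.218  14.082] F [ 0.043 -0.636 -1.673] w 40.192646785281404 q6 -1.7200085173513513
tool z [-0.004  0.001 -1.   ] tool x [0.001 1.    0.001]
```

>>> arm_command:
  increments:
    - [[0, 0, -0.4], 0]
    - [[0, 0, 0], 0]
    - [[0, 0, 0], 0]
  gripper: 0.45

```text
t: 16.9
ee_pos: [419.5, -51.2, 18.3]
orientation: [-2.22, -2.217, 0.004]
ft_force: [0.3, 0.1, -2.7]
width: 39.8
```

```bash
python3 st.py; python3 - <<'E'
from h import *
im=get_image('side');cv2.imwrite('pics/s10.png',cv2.resize(im[150:270,220:350,::-1],None,fx=5,fy=5,interpolation=cv2.INTER_CUBIC))
E
```

```text
t 16.9 pos [419.504 -51.196  18.293] F [ 0.338  0.141 -2.661] w 39.84207363251825 q6 -1.71994375736183
tool z [-0.004  0.001 -1.   ] tool x [0.001 1.    0.001]
```

View pics/s10.png

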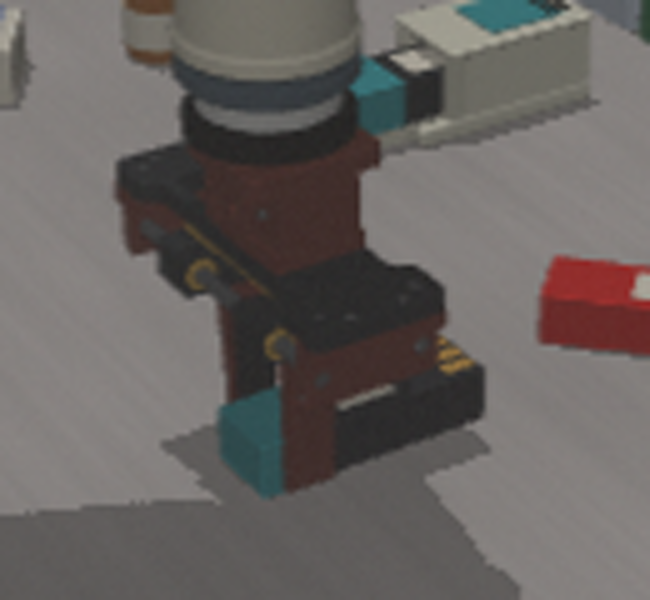

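>>> arm_command:
  increments:
    - [[0, 0, 0], 0]
    - [[0, 0, 0], 0]
  gripper: 0.455

```text
t: 17.15
ee_pos: [420.2, -51.3, 19.0]
orientation: [-2.221, -2.218, 0.002]
ft_force: [-0.1, -0.0, -1.7]
width: 39.9
```

```bash
python3 st.py; python3 - <<'E'
from h import *
im=get_image('side');cv2.imwrite('pics/s11.png',cv2.resize(im[150:270,220:350,::-1],None,fx=5,fy=5,interpolation=cv2.INTER_CUBIC))
E
```

```text
t 17.15 pos [420.155 -51.311  18.962] F [-0.11  -0.017 -1.729] w 39.8555592738526 q6 -1.7199629816910382
tool z [-0.003  0.001 -1.   ] tool x [0.001 1.    0.001]
```

View pics/s11.png

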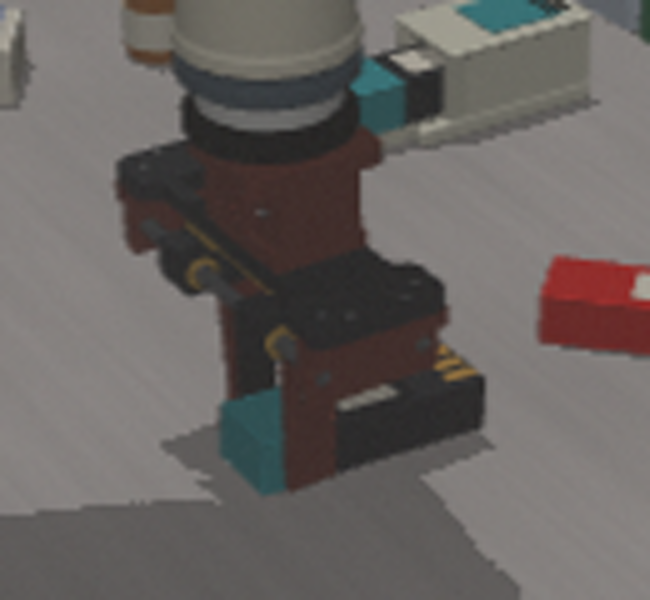

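Easing the grip works: the brass end is sagging slowly. A little more.

>>> arm_command:
  increments:
    - [[0, 0, 0], 0]
    - [[0, 0, 0], 0]
    - [[0, 0, 0], 0]
  gripper: 0.455

```text
t: 17.5
ee_pos: [420.3, -51.3, 19.2]
orientation: [-2.222, -2.219, 0.002]
ft_force: [-0.2, -0.1, -1.5]
width: 40.0
```

```bash
python3 st.py; python3 - <<'E'
from h import *
im=get_image('side');cv2.imwrite('pics/s12.png',cv2.resize(im[150:270,220:350,::-1],None,fx=5,fy=5,interpolation=cv2.INTER_CUBIC))
E
```

```text
t 17.5 pos [420.329 -51.314  19.173] F [-0.238 -0.078 -1.474] w 39.98336328664104 q6 -1.7199790674245947
tool z [-0.002  0.001 -1.   ] tool x [0.001 1.    0.001]
```

View pics/s12.png

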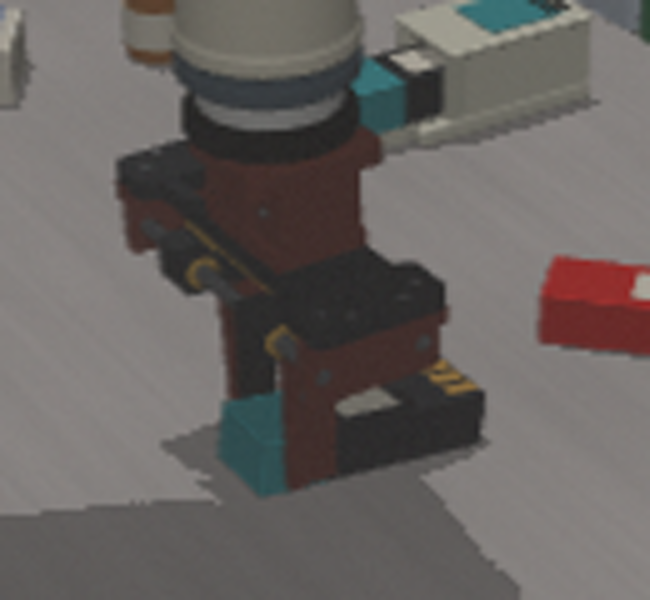

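>>> arm_command:
  increments:
    - [[0, 0, 0], 0]
    - [[0, 0, 0], 0]
  gripper: 0

```text
t: 17.75
ee_pos: [420.3, -51.3, 19.1]
orientation: [-2.221, -2.219, 0.002]
ft_force: [-1.0, 0.2, -0.7]
width: 39.7
```

```bash
python3 st.py; python3 - <<'E'
from tilt import *
f=lambda x,y:(220+x/5-.4,150+y/5-.4)
tilt(f(263,497),f(482,442),-71.3)
tilt(f(338,472),f(482,442),-71.3)
tilt(f(336,417),f(485,393),-71.3)
E
```

```text
t 17.75 pos [420.265 -51.302  19.146] F [-0.991  0.245 -0.7  ] w 39.71548009549 q6 -1.7200043675580423
tool z [-0.002  0.001 -1.   ] tool x [0.001 1.    0.001]
[399.  -71.3  16.6] [517.7 -71.3   1.3] len 119.7 tilt 0.128
[438.2 -71.3  14.9] [517.7 -71.3   1.3] len 80.6 tilt 0.17
[437.9 -71.3  45.1] [519.1 -71.3  28.5] len 82.9 tilt 0.202
```

>>> arm_command:
  increments:
    - [[0, 0, -1.2], 0]
    - [[0, 0, -1.5], 0]
    - [[-0.5, 0.5, -1.0], 0]
    - [[-1.8, 1.0, -0.3], 0]
    - [[-2.0, 1.3, 0], 0]
    - [[-2.0, 1.3, 0], 0]
    - [[-2.0, 1.3, 0], 0]
    - [[-2.0, 1.3, 0], 0]
    - [[-1.5, 1.0, 0], 0]
    - [[-0.5, 0.3, 0], 0]
    - [[0, 0, 0], 0]

```text
t: 18.85
ee_pos: [501.7, -178.8, 67.7]
orientation: [-2.22, -2.22, 0.003]
ft_force: [0.2, -0.5, -2.2]
width: 40.1
```

```bash
python3 st.py "[517.8,-179.2,39]"; python3 - <<'E'
from h import *
o=get_obs();np.save('w4.npy',{'o':o},allow_pickle=True)
im=get_image('side');cv2.imwrite('pics/s13.png',cv2.resize(im[170:270,280:430,::-1],None,fx=5,fy=5,interpolation=cv2.INTER_CUBIC))
im=get_image('scene');cv2.imwrite('pics/sc13.png',cv2.resize(im[130:230,205:355,::-1],None,fx=5,fy=5,interpolation=cv2.INTER_CUBIC))
E
```

```text
t 18.85 pos [ 501.724 -178.758   67.676] F [ 0.155 -0.525 -2.21 ] w 40.10684784739776 q6 -1.933635343519166
tool z [-0.002 -0.    -1.   ] tool x [ 0.  1. -0.]
need cm [-0.043  1.614  2.864]
```

View pics/s13.png

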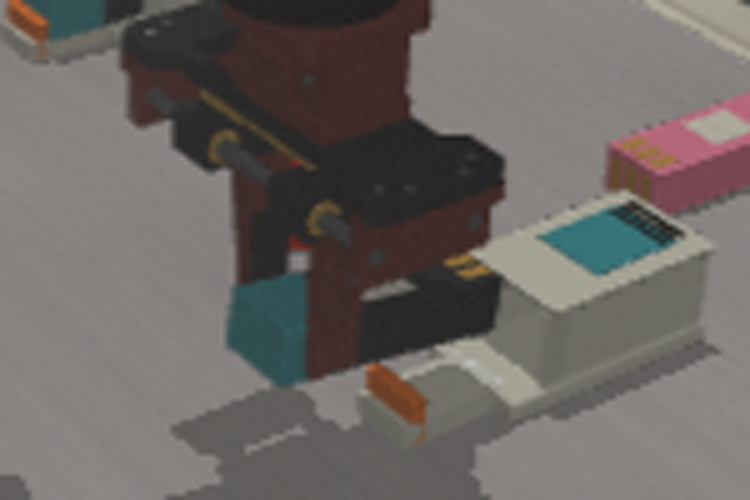

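View pics/sc13.png

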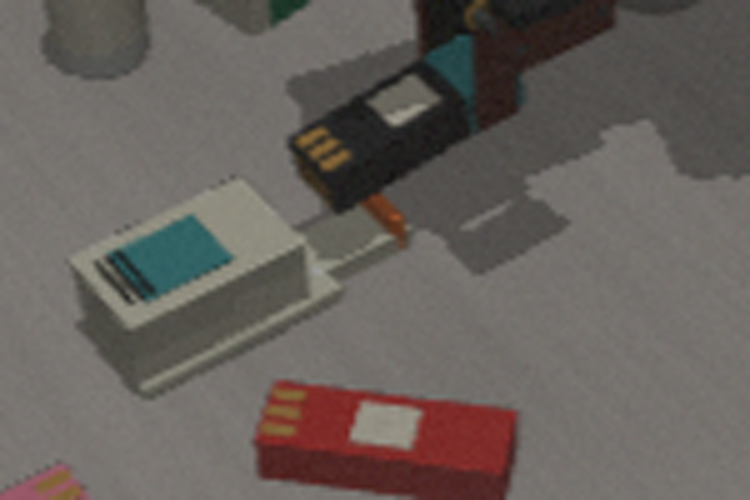

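```bash
python3 - <<'E'
from tilt import *
f=lambda x,y:(280+x/5-.4,170+y/5-.4)
tilt(f(287,387),f(497,332),-199)
E
```

```text
[ 483.2 -199.    64.4] [ 599.5 -199.    48.4] len 117.4 tilt 0.136
```

>>> arm_command:
  increments:
    - [[-0.02, 0.4, 0.8], 0]
    - [[-0.02, 0.4, 0.8], 0]
    - [[0, 0.3, 0.6], 0]
    - [[0, 0.3, 0.4], 0]
    - [[0, 0, 0], 0]

```text
t: 19.45
ee_pos: [514.0, -175.4, 38.4]
orientation: [-2.214, -2.221, 0.005]
ft_force: [0.2, -0.6, -1.2]
width: 39.9
```

```bash
python3 st.py "[517.8,-179.2,39.5]"; python3 - <<'E'
from h import *
im=get_image('scene');cv2.imwrite('pics/sc14.png',cv2.resize(im[140:220,205:315,::-1],None,fx=7,fy=7,interpolation=cv2.INTER_CUBIC))
im=get_image('side');cv2.imwrite('pics/s14.png',cv2.resize(im[170:270,280:430,::-1],None,fx=5,fy=5,interpolation=cv2.INTER_CUBIC))
E
```

```text
t 19.45 pos [ 514.002 -175.352   38.38 ] F [ 0.176 -0.644 -1.195] w 39.88636441686453 q6 -1.9234721592903532
tool z [-0.006  0.002 -1.   ] tool x [-0.003  1.     0.002]
need cm [-0.386  0.378 -0.115]
```

View pics/sc14.png

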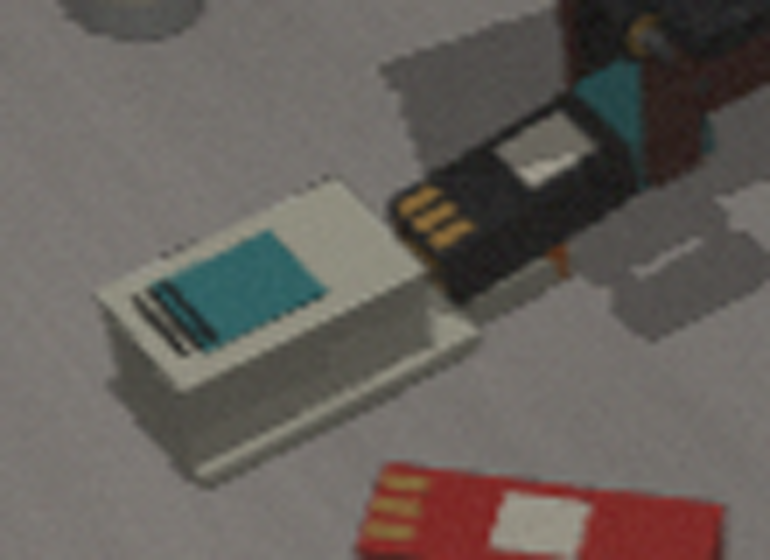

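View pics/s14.png

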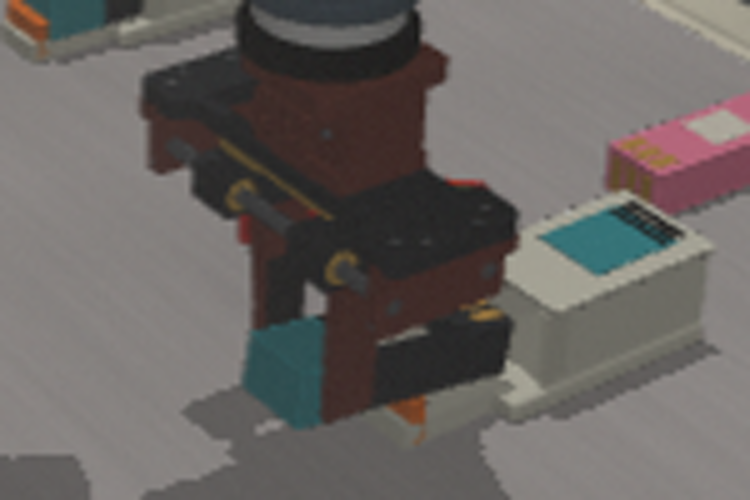

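>>> arm_command:
  increments:
    - [[-0.36, 0.1, -0.1], -0.2]
    - [[0, 0, 0], 0]
    - [[0, 0, 0], 0]

```text
t: 19.85
ee_pos: [515.0, -179.6, 40.4]
orientation: [-2.211, -2.226, 0.005]
ft_force: [-0.1, 0.1, -2.3]
width: 40.0
```

```bash
python3 st.py "[524,-179.2,38.8]"
```

```text
t 19.85 pos [ 515.019 -179.601   40.426] F [-0.074  0.111 -2.333] w 39.993581408250556 q6 -1.9334648940612937
tool z [-0.005  0.001 -1.   ] tool x [-0.007  1.     0.001]
need cm [0.034 0.899 0.158]
```

>>> arm_command:
  increments:
    - [[0.03, 0.4, 0.05], 0.4]
    - [[0, 0.4, 0.05], 0]
    - [[0, 0, 0], 0]

```text
t: 20.15
ee_pos: [524.0, -179.6, 39.9]
orientation: [-2.22, -2.217, 0.004]
ft_force: [-0.5, 0.1, -2.0]
width: 40.1
```

```bash
python3 st.py "[534,-179.2,38]"; python3 - <<'E'
from h import *
im=get_image('scene');cv2.imwrite('pics/sc15.png',cv2.resize(im[140:220,205:315,::-1],None,fx=7,fy=7,interpolation=cv2.INTER_CUBIC))
E
```

```text
t 20.15 pos [ 524.032 -179.61    39.904] F [-0.473  0.058 -2.036] w 40.102790850104796 q6 -1.9197494851542414
tool z [-0.004  0.001 -1.   ] tool x [0.001 1.    0.001]
need cm [0.042 0.998 0.186]
```

View pics/sc15.png

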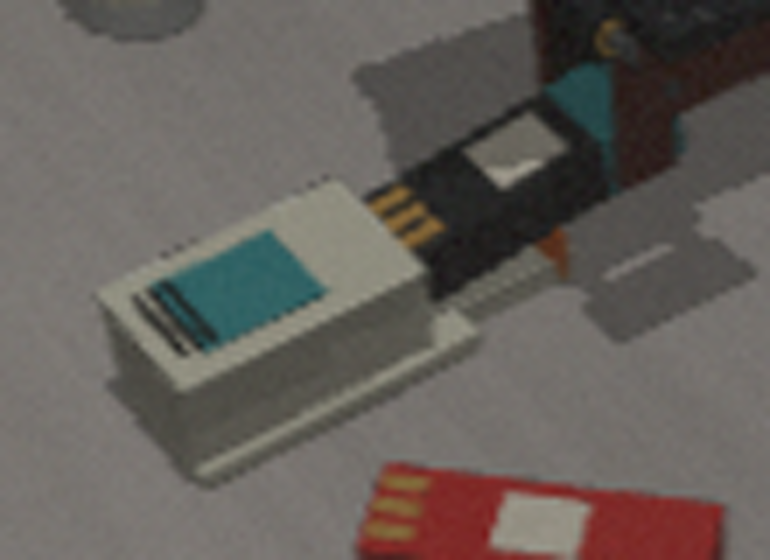

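Pack and mouth line up, with the brass end just at the mouth. Pushing in along a descending path.

>>> arm_command:
  increments:
    - [[0.03, 0.4, 0.08], 0]
    - [[0, 0.4, 0.06], 0]
    - [[0, 0.3, 0.05], 0]

```text
t: 20.5
ee_pos: [535.1, -179.1, 37.7]
orientation: [-2.22, -2.217, 0.005]
ft_force: [0.2, 0.1, -2.2]
width: 39.8
```

```bash
python3 st.py "[547.8,-179.2,36.5]"
```

```text
t 20.5 pos [ 535.125 -179.062   37.704] F [ 0.17   0.122 -2.244] w 39.78488060580419 q6 -1.9121630998622297
tool z [-0.005  0.001 -1.   ] tool x [0.001 1.    0.001]
need cm [-0.012  1.268  0.114]
```

>>> arm_command:
  increments:
    - [[0, 0.4, 0.02], 0]
    - [[0, 0.4, 0.03], 0]
    - [[0, 0.4, 0.03], 0]

```text
t: 20.8
ee_pos: [548.2, -179.0, 36.6]
orientation: [-2.22, -2.217, 0.005]
ft_force: [0.3, 0.7, -1.3]
width: 39.8
```

```bash
python3 st.py "[567.8,-179.2,34.3]"
```

```text
t 20.8 pos [ 548.159 -179.02    36.584] F [ 0.328  0.673 -1.297] w 39.76890579012398 q6 -1.9046720620146982
tool z [-0.005  0.001 -1.   ] tool x [0.001 1.    0.001]
need cm [-0.016  1.965  0.218]
```

>>> arm_command:
  increments:
    - [[0, 0.4, 0.04], 0]
    - [[0, 0.4, 0.04], 0]
    - [[0, 0.4, 0.05], 0]
    - [[0, 0.4, 0.05], 0]

```text
t: 21.2
ee_pos: [565.7, -179.0, 34.5]
orientation: [-2.219, -2.217, 0.005]
ft_force: [-0.6, -0.4, -2.9]
width: 39.5
```

```bash
python3 st.py "[582,-179.2,32.8]"
```

```text
t 21.2 pos [ 565.698 -179.01    34.488] F [-0.649 -0.418 -2.919] w 39.45577278686283 q6 -1.8950818981803181
tool z [-0.005  0.001 -1.   ] tool x [0.001 1.    0.001]
need cm [-0.017  1.631  0.16 ]
```

>>> arm_command:
  increments:
    - [[0, 0.4, 0.04], 0]
    - [[0, 0.4, 0.05], 0]
    - [[0, 0.4, 0.05], 0]
    - [[0, 0.3, 0.02], 0]

```text
t: 21.6
ee_pos: [582.0, -178.9, 32.5]
orientation: [-2.219, -2.217, 0.005]
ft_force: [0.1, 0.1, -2.8]
width: 40.1
```

```bash
python3 st.py "[590.3,-179.2,32]"; python3 - <<'E'
from h import *
im=get_image('side');cv2.imwrite('pics/s16.png',cv2.resize(im[180:260,320:440,::-1],None,fx=6,fy=6,interpolation=cv2.INTER_CUBIC))
E
```

```text
t 21.6 pos [ 581.989 -178.909   32.488] F [ 0.128  0.053 -2.774] w 40.11198487716583 q6 -1.8866338268511798
tool z [-0.006  0.001 -1.   ] tool x [0.001 1.    0.001]
need cm [-0.028  0.831  0.044]
```

View pics/s16.png

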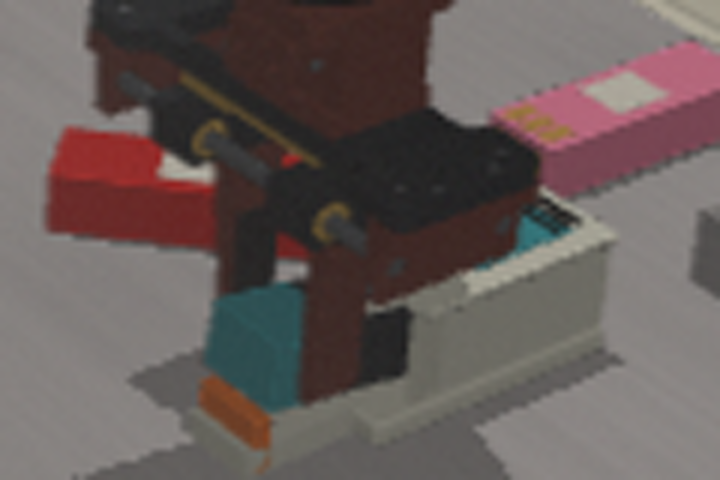

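>>> arm_command:
  increments:
    - [[0, 0.3, 0.02], 0]
    - [[0, 0.3, 0.02], 0]
    - [[0, 0.25, 0], 0]

```text
t: 21.95
ee_pos: [588.1, -178.7, 31.6]
orientation: [-2.215, -2.213, 0.011]
ft_force: [-6.5, 0.0, 4.9]
width: 39.8
```

```bash
python3 st.py "[590.3,-179.2,31.5]"
```

```text
t 21.95 pos [ 588.125 -178.679   31.638] F [-6.505  0.031  4.876] w 39.78786824386726 q6 -1.8818945715266395
tool z [-0.012  0.002 -1.   ] tool x [0.001 1.    0.002]
need cm [-0.052  0.218  0.011]
```

>>> arm_command:
  increments:
    - [[-0.03, 0.35, 0], 0]
    - [[0, 0.2, 0], 0]

```text
t: 22.15
ee_pos: [591.1, -178.7, 31.7]
orientation: [-2.212, -2.21, 0.016]
ft_force: [-8.3, -0.1, 3.7]
width: 39.6
```

```bash
python3 st.py "[590.3,-179.2,31.5]"; python3 - <<'E'
from h import *
im=get_image('side');cv2.imwrite('pics/s17.png',cv2.resize(im[190:260,330:430,::-1],None,fx=7,fy=7,interpolation=cv2.INTER_CUBIC))
E
```

```text
t 22.15 pos [ 591.118 -178.665   31.66 ] F [-8.258 -0.065  3.739] w 39.56466056520466 q6 -1.879588322270873
tool z [-0.018  0.004 -1.   ] tool x [0.001 1.    0.004]
need cm [-0.054 -0.081  0.017]
```

View pics/s17.png

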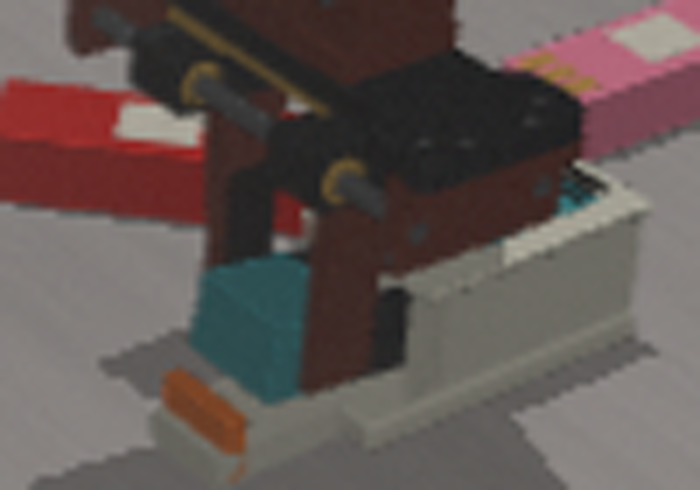

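>>> arm_command:
  increments:
    - [[-0.03, 0, 0.35], 0]
    - [[0, 0, 0.3], 0]
    - [[0, 0, 0.3], 0]

```text
t: 22.5
ee_pos: [589.3, -178.8, 22.9]
orientation: [-2.21, -2.208, 0.019]
ft_force: [-5.0, -0.1, 3.9]
width: 39.6
```

```bash
python3 st.py "[584,-179.2,15.9]"; python3 - <<'E'
from h import *
im=get_image('side');cv2.imwrite('pics/s18.png',cv2.resize(im[190:260,330:430,::-1],None,fx=7,fy=7,interpolation=cv2.INTER_CUBIC))
E
```

```text
t 22.5 pos [ 589.327 -178.825   22.895] F [-4.952 -0.061  3.916] w 39.644342473920055 q6 -1.8800085321907785
tool z [-0.021  0.004 -1.   ] tool x [0.001 1.    0.004]
need cm [-0.041 -0.518  0.71 ]
```

View pics/s18.png

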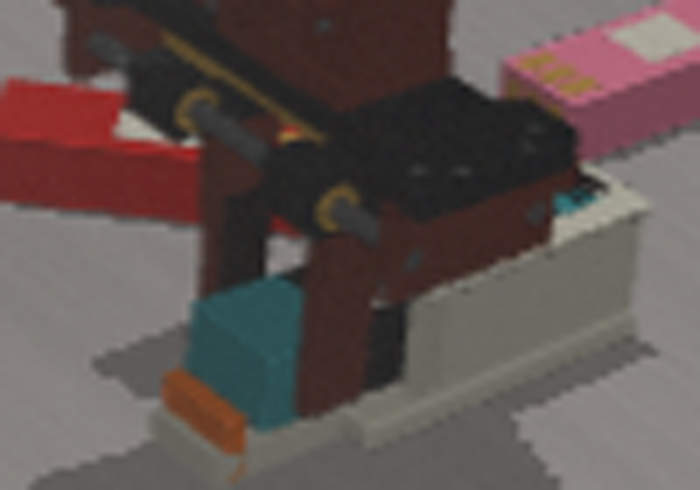

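The outer end is inside the lip and coming down. I'll lower the rest.

>>> arm_command:
  increments:
    - [[-0.03, -0.05, 0.3], 0]
    - [[0, -0.05, 0.3], 0]
    - [[0, -0.05, 0.2], 0]

```text
t: 22.85
ee_pos: [588.4, -179.1, 17.8]
orientation: [-2.21, -2.209, 0.018]
ft_force: [-11.2, 3.3, 29.9]
width: 40.0
```

```bash
python3 st.py "[584,-179.2,15.9]"
```

```text
t 22.85 pos [ 588.358 -179.065   17.806] F [-11.153   3.315  29.946] w 39.95630834087727 q6 -1.881609806754923
tool z [-0.02   0.004 -1.   ] tool x [0.    1.    0.004]
need cm [-0.014 -0.432  0.199]
```

```bash
python3 - <<'E'
from h import *
im=get_image('side');cv2.imwrite('pics/s19.png',cv2.resize(im[190:260,330:430,::-1],None,fx=7,fy=7,interpolation=cv2.INTER_CUBIC))
E
```

```text
(no output)
```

View pics/s19.png

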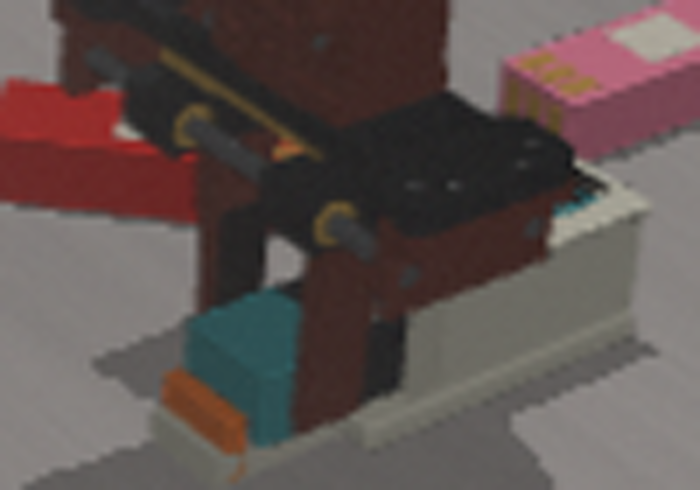

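>>> arm_command:
  increments:
    - [[0, -0.25, 0], 0]
    - [[0, -0.1, 0], 0]

```text
t: 23.1
ee_pos: [585.5, -179.0, 18.4]
orientation: [-2.21, -2.211, 0.016]
ft_force: [3.9, 1.0, -6.1]
width: 39.9
```

>>> arm_command:
  increments:
    - [[0, 0, 0], 0]
    - [[0, 0, 0], 0]
    - [[0, 0, 0], 0]
    - [[0, 0, 0], 0]
    - [[0, 0, 0], 0]
  gripper: 0.75

```text
t: 23.6
ee_pos: [588.2, -179.7, 18.7]
orientation: [-2.214, -2.213, 0.012]
ft_force: [0.7, -0.2, -0.3]
width: 66.1
```

```bash
python3 st.py "[583.8,-179.2,15.9]"; python3 - <<'E'
from h import *
im=get_image('side');cv2.imwrite('pics/s20.png',cv2.resize(im[190:260,330:430,::-1],None,fx=7,fy=7,interpolation=cv2.INTER_CUBIC))
E
```

```text
t 23.6 pos [ 588.179 -179.657   18.661] F [ 0.695 -0.204 -0.284] w 66.14274946579637 q6 -1.8830852424303028
tool z [-0.014  0.002 -1.   ] tool x [0.    1.    0.002]
need cm [ 0.045 -0.434  0.282]
```

View pics/s20.png

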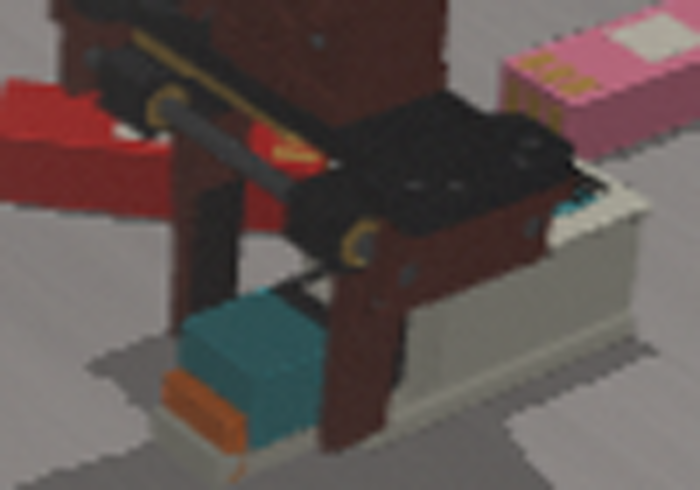

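>>> arm_command:
  increments:
    - [[0, 0, -0.8], 0]
    - [[0, 0, -1.5], 0]
    - [[0, 0, -2], 0]
    - [[0, 0, -3], 0]
    - [[0, 0, -3], 0]
    - [[0, -2, -3], 0]
    - [[0, -3, -2], 0]
    - [[0, -4, 0], 0]
    - [[0, -4, 0], 0]
    - [[0, -3, 0], 0]
    - [[0, 0, 0], 0]
    - [[0, 0, 0], 0]

```text
t: 24.85
ee_pos: [427.9, -180.7, 192.9]
orientation: [2.219, 2.219, -0.003]
ft_force: [0.1, -0.9, 0.2]
width: 66.1
```

```bash
python3 st.py; python3 - <<'E'
from h import *
o=get_obs();np.save('w5.npy',{'o':o},allow_pickle=True)
im=get_image('side');cv2.imwrite('pics/s21f.png',im[:,:,::-1]);cv2.imwrite('pics/s21.png',cv2.resize(im[195:265,335:435,::-1],None,fx=7,fy=7,interpolation=cv2.INTER_CUBIC))
im=get_image('scene');cv2.imwrite('pics/sc21f.png',im[:,:,::-1]);cv2.imwrite('pics/sc21.png',cv2.resize(im[150:220,205:305,::-1],None,fx=7,fy=7,interpolation=cv2.INTER_CUBIC))
E
```

```text
t 24.85 pos [ 427.943 -180.657  192.871] F [ 0.116 -0.882  0.206] w 66.06280621989606 q6 -1.9916866845296681
tool z [ 0.001 -0.004 -1.   ] tool x [-0.     1.    -0.004]
```

View pics/s21.png

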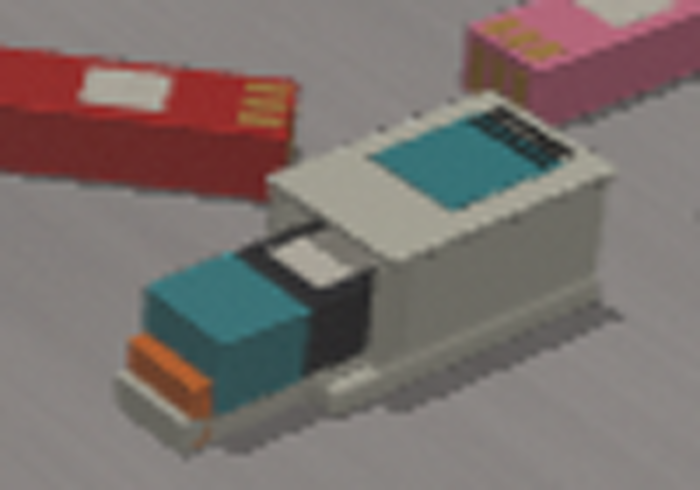

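View pics/sc21.png

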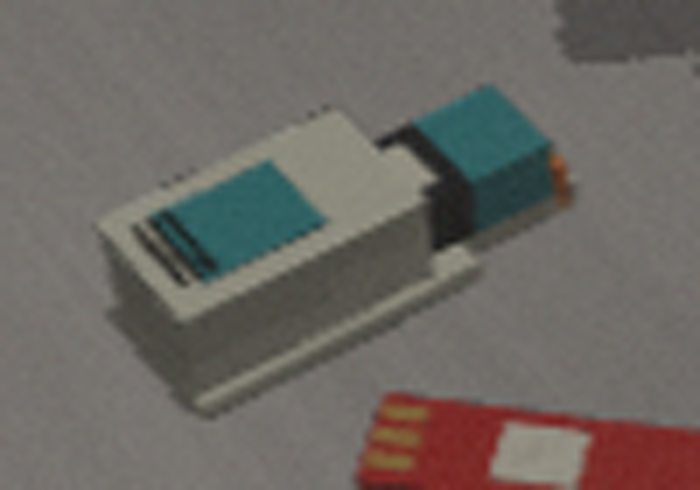

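View pics/sc21f.png

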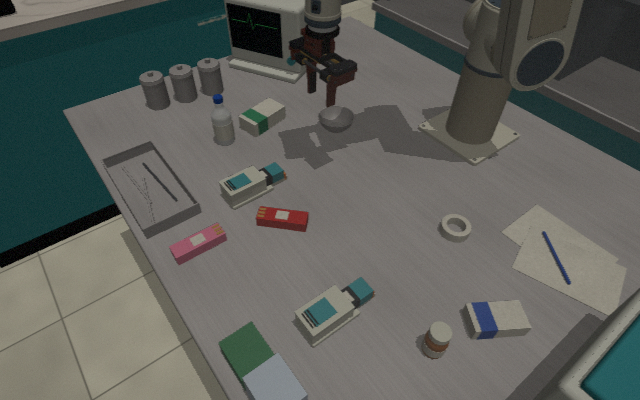

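Both pictures show the teal cap behind the orange lip with the label up. The outer top corners sit within a pixel of where the pack's corners first were (scene crop (490,85) and (553,150) against (495,88) and (553,152)), so it is flat and home. Nothing else has moved. Handing in.

```bash
python3 - <<'E'
from workcell import *
print(close_job())
E
```

```text
the job is handed in; nothing more can be done
None
```

The reversed pack is back in its own charger the right way round, and I let go and backed the arm off before handing in at about 25 s (limit 64 s). I tilted it out over the lip, turned it 180° label up, set it down on the counter and re-gripped it at the teal end. Then I slid it in tilted about 0.14 rad against the spring and lowered it flat.

**Last checks:**
- **Seating:** in both fixed cameras the teal cap is behind the orange lip with the label up. Its top corners are within about a pixel of where the pack's corners were at the start, so it looks flat and home.
- **Spring contact:** I felt it only through the wrist force, about 6 to 8 N during insertion. The contact itself is under the hood and I could not see it.
- **Bystanders:** the other pack, the cartons, the bowl, the bottles and the red and pink look-alikes look unmoved, judged by eye in the final scene picture.

**What disagreed or went off plan:**
- After the re-grip the pack hung level instead of drooping, so I eased the grip briefly just over the counter to get the tilt.
- The side-camera tilt readings spread from 0.13 to 0.20 rad. I used the 0.13 to 0.14 that matched the geometry.
- Pressing the pack flat peaked at about 30 N at the wrist.

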